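# Find the thread hand of a resin canister's cap and take it off

### The job

The two look-alike canisters of a two-part resin stand in the wire rack; so that their caps cannot be swapped, one is threaded right-handed and the other left-handed, and nothing outside shows which. Lift the canister nearer the front edge of the bench out of the rack by its handle, set it down fully home in the wooden cleat frame on the bench, which keeps it from turning, and let go; then find by gentle tries which way its cap loosens, unscrew it without wrenching, and finish while still holding the cap clear above the neck. Leave the other canister closed in its place in the rack, keep both upright, and do not shove the food tin about.

Things in the scene. Friction and masses are not known exactly. Their poses are not given: they have to be found in the camera images.
- canister_a: plain white plastic canister, one of two alike; which stands in which seat varies. Origin: centre of its underside; z up, x along its length to the cap end. Body 156 (x) x 76 (y) mm, shoulder at z = 104 mm; lowest 6 mm inset 5 mm all round. 0.5 to 0.8 kg, centre of mass near x = 2, z = 56 mm.
- canister_b: the twin of canister_a: same shape, size, weight, axes and origin
- canister_a_handle (a point): middle of canister_a's handle bar: at x = -31, z = 134 mm of the canister. Straight bar along the canister's x, 68 mm long, 16 mm wide (y), 14 mm high, on a leg at each end, 23 mm of room between it and the shoulder.
- canister_b_handle (a point): the same point of canister_b's handle
- canister_a_neck (a point): centre of the top of canister_a's neck, at x = 52, z = 140 mm of the canister; 42 mm diameter over the thread. The closed cap covers it and rises 4 mm above it.
- canister_b_neck (a point): the same point of canister_b's neck
- cap_a: black ribbed screw cap of canister_a, 54 mm diameter, 32 mm high. Origin: centre of its lower rim, 112 mm above the canister's underside when on; z up. Coarse quick thread: a solid stop the wrong way, 0 to 0.3 rad from the start; from that stop, 1.5 to 2.2 rad the right way free it to lift straight off (it need not rise while turning). Still engaged, it lifts the canister along.
- cap_b: the cap of canister_b: same shape, size, axes and behaviour as cap_a but threaded the other way. Which cap loosens counter-clockwise (right-hand) and which clockwise (left-hand, seen from above) is not told. Between the stops a cap turns with under 0.2 N m; 0.3 N m is plenty to feel the stop.
- rack: grey wire rack fixed on the bench, 178 (x) x 208 (y) mm, with two seats, one behind the other as seen from the robot; both canisters lie along the rack's x with the cap end towards +x, roughly world +y, towards the saw. Origin: centre of its underside. Deck at z = 55 mm, guard rods round each seat up to z = 71 mm, 4 mm clear of the canister on each side.
- seat_front (a point): centre of the rack's deck under the canister nearer the front edge of the bench and the robot (the rack's +y side): the one to take
- seat_back (a point): centre of the rack's deck under the canister behind it (the rack's -y side): that one stays
- cleat_frame: plywood board 206 (x) x 126 (y) x 12 mm screwed to the bench, with four wooden cleats 18 mm high round a recess 162 (x) x 82 (y) mm: the canister fits in with 3 mm to spare on each side, either way round, its x axis along the frame's x axis. Origin: centre of its underside. Its x axis lies roughly along world +y.
- frame_floor (a point): centre of the recess floor, 12 mm above the bench; the cleats' tops are 30 mm above the bench. The fixed mitre saw to the left takes up x = 0.48 to 0.88, y = -0.22 to 0.30 m, up to 0.40 m high; its blade housing and its low lever, at y = 0.04, reach forward to x = 0.42 and 0.34: move round it
- small_tin: printed food tin, 76 mm diameter, 58 mm high, loose bystander. Origin: centre of its underside.
Not all that is in view belongs to the job. What is shaped like the cap_b but orange or pink is not meant.

How it is judged:
On the way, in this order (a step that is already met when the one before it is completed fails the run):
1. the front canister is lifted out of the rack by hand, clear of the guard rods, the other one left in its seat (((z of canister_a in the frame of seat_front above 0.03 m and contact force between the fingers and canister_a above 1 N and horizontal distance between canister_b and seat_back below 0.02 m and z of canister_b in the frame of seat_back below 0.006 m and angle between canister_b's own z axis and vertical below 0.06 rad and z of cap_b in the frame of canister_b below 0.118 m) or (z of canister_b in the frame of seat_front above 0.03 m and contact force between the fingers and canister_b above 1 N and horizontal distance between canister_a and seat_back below 0.02 m and z of canister_a in the frame of seat_back below 0.006 m and angle between canister_a's own z axis and vertical below 0.06 rad and z of cap_a in the frame of canister_a below 0.118 m))), for 0.1 s.
2. that canister stands fully down in the cleat frame, let go, its cap still on (((horizontal distance between canister_a and frame_floor below 0.007 m and z of canister_a in the frame of frame_floor below 0.004 m and angle between canister_a's own z axis and vertical below 0.05 rad and angle between the x axis of canister_a and the x axis of cleat_frame, either way round below 0.1 rad and linear speed of canister_a below 0.02 m/s and contact force between each of the arm, the fingers and canister_a below 0.3 N and z of cap_a in the frame of canister_a below 0.118 m and horizontal distance between canister_b and seat_back below 0.02 m and z of canister_b in the frame of seat_back below 0.006 m and angle between canister_b's own z axis and vertical below 0.06 rad and z of cap_b in the frame of canister_b below 0.118 m) or (horizontal distance between canister_b and frame_floor below 0.007 m and z of canister_b in the frame of frame_floor below 0.004 m and angle between canister_b's own z axis and vertical below 0.05 rad and angle between the x axis of canister_b and the x axis of cleat_frame, either way round below 0.1 rad and linear speed of canister_b below 0.02 m/s and contact force between each of the arm, the fingers and canister_b below 0.3 N and z of cap_b in the frame of canister_b below 0.118 m and horizontal distance between canister_a and seat_back below 0.02 m and z of canister_a in the frame of seat_back below 0.006 m and angle between canister_a's own z axis and vertical below 0.06 rad and z of cap_a in the frame of canister_a below 0.118 m))), for 0.2 s.
At the end, for the whole second after the job is handed in: The canister from the front seat is home in the frame (centre within 7 mm, height 4 mm, tilt 0.05, turn 0.1 rad), still, not touched; its cap, gripped and still, touches it nowhere, 40 to 240 mm above where it sat; the other canister is upright in its seat (20 mm), capped (((horizontal distance between canister_a and frame_floor below 0.007 m and z of canister_a in the frame of frame_floor below 0.004 m and angle between canister_a's own z axis and vertical below 0.05 rad and angle between the x axis of canister_a and the x axis of cleat_frame, either way round below 0.1 rad and linear speed of canister_a below 0.02 m/s and z of cap_a in the frame of canister_a between 0.152 and 0.35 m and contact force between the fingers and cap_a above 1 N and linear speed of cap_a below 0.03 m/s and contact force between cap_a and canister_a below 0.1 N and contact force between canister_a and the fingers below 0.3 N and horizontal distance between canister_b and seat_back below 0.02 m and z of canister_b in the frame of seat_back below 0.006 m and angle between canister_b's own z axis and vertical below 0.06 rad and z of cap_b in the frame of canister_b below 0.118 m) or (horizontal distance between canister_b and frame_floor below 0.007 m and z of canister_b in the frame of frame_floor below 0.004 m and angle between canister_b's own z axis and vertical below 0.05 rad and angle between the x axis of canister_b and the x axis of cleat_frame, either way round below 0.1 rad and linear speed of canister_b below 0.02 m/s and z of cap_b in the frame of canister_b between 0.152 and 0.35 m and contact force between the fingers and cap_b above 1 N and linear speed of cap_b below 0.03 m/s and contact force between cap_b and canister_b below 0.1 N and contact force between canister_b and the fingers below 0.3 N and horizontal distance between canister_a and seat_back below 0.02 m and z of canister_a in the frame of seat_back below 0.006 m and angle between canister_a's own z axis and vertical below 0.06 rad and z of cap_a in the frame of canister_a below 0.118 m))); the arm keeps its last pose, push and grip.
It fails at once if a canister tipped by more than 0.5 rad (angle between any of canister_a, canister_b's own z axis and vertical above 0.5 rad).
It fails at once if the cap wrenched: more than 100 N between a cap and its canister (contact force between cap_a and canister_a above 100 N or contact force between cap_b and canister_b above 100 N).
It fails at once if the food tin shoved by more than 40 mm (distance of small_tin from where it was at the start of the episode above 0.04 m).
It also fails if it takes over 64 s, if anything falls off the work surface, if the arm or the gripper's body presses on something with over 40 N, if the wrist force passes 120 N, or if a joint passes its speed limit or range.

### The arm

A 6-joint arm with a two-finger parallel gripper is mounted at the origin on a cart in front of the work surface, level with it; the furniture and walls round the work are solid. World frame = base frame: x ahead of the robot, y to its left, z up, the work surface at z = 0. Lengths are in m, angles in rad, forces in N, time in s.
With the tool pointing down it reaches from about 0.25 to 0.775 m from the base axis. Payload 4 kg.
Tool frame: the origin (TCP) lies at the very end of the fingers, on their centre line; the grasp point (between the pads) lies bot.pinch_z behind it (bot.pinch_z is the distance from the TCP to the grasp point, in m); z points along the fingers, y is the line along which they close (so a half turn about z gives the same grasp; the last joint's range is limited). The gripper opens to 94 mm and grips with 3 to 60 N. Pads are 16 mm wide; open, the fingers measure 119 mm over their backs; the gripper's body (75 mm by 177 mm) begins 78 mm behind the grasp point.
Start: joints at [-1.319, 0.087, 1.371, -0, 1.684, -0.103], TCP at [0.191, -0.516, 0.206] pointing down, gripper open.
Joint ranges: [-3.1, 3.1], [-0.76, 2.03], [0.27, 2.55], [-1.08, 4.22], [0.17, 2.65], [-2.57, 2.57]. Speed limits (rad/s): [2.79, 2.79, 3.14, 3.14, 3.14, 3.14].

### API

Orientations are given as a rotation vector (axis times angle).
In Python, from station import bot gives the robot as it stands.
- The arm moves only by the tool jog_arm, never from a script. Its arguments are lists of equal length, an entry for each row: "jaw": the opening, from 0 (shut) to 1 (fully open); "travel": the shift along the tool's x, y, z normalised to -1 to 1, where 1 is 0.6 m, a list of three; "spin": the turn about the tool's z normalised to -1 to 1, where 1 is pi rad. In form: {"jaw": [jaw, ...], "travel": [[dx, dy, dz], ...], "spin": [spin, ...]}. A call has 1 to 12 rows; each row is the pose to reach, as a shift and turn from the pose commanded when the call began, along the tool's axes at that moment, turning the shorter way round; what a row does not reach only later rows make up. A row lasts 1/10 s, in which the tool goes at most 50 mm and 8.59 degrees, less where a joint would pass 70% of its speed; a pose out of reach is approached as far as the arm can. A call with a number of a shift or a turn outside -1 to 1 is refused whole. A call with a gripper value outside its range is refused whole. The fingers move at their own pace and stop on an object; the grip force is fixed at half the most. Time passes only in rows, so rows that repeat a pose let the fingers close. It gives the time, the measured TCP pose, the force, the opening and the grip force at its end, in the units of the state.
- bot.get_state(): the state, without advancing time (a new reading comes with each control period).
- bot.snapshot(name): name is "side" or "top" or "wrist"; returns a dict with "img" (420x560x3 uint8, red, green, blue), "intrinsics" (3x3 intrinsics, pixels), "extrinsics" (4x4, takes a point from world to camera coordinates). Camera axes: x right, y down, z forward; pixel columns grow to the right and rows downward; lengths in m; the calibration is good to about 2 mm. A picture is of the moment at which its call begins. There is no depth.
- bot.job_done(): hands the job in; it is judged then, once.
The state is a dict: "clock": time; "joints": joint angles; "qd": joint speeds; "effort": joint torques, N m; "tool_pos": TCP position; "ee_rot": TCP orientation; "wrist_force": force on the tool from outside, world axes, zero at the start; "ft_torque": the same for the moment, N m; "opening": finger opening in m; "grasp_force": force on a finger pad.
Only numpy, scipy, OpenCV 4.12 (cv2) and the standard library are available. Lean on these libraries where they do the work, as an engineer would, in place of code of your own. Each camera call takes 0.05 s, during which the arm holds its last target. There are 200 camera calls.

## Working session

There is one attempt and no reset: what is moved stays moved. The work goes in short steps, Python scripts to look and compute and a tool call to move; the robot and the scene stay as the last step left them, time stands still between calls to the robot, and variables do not carry over. Pictures are saved under pics/ and viewed, at most 10 in all, crops included, and the job is handed in when it is done.

Besides the shell and the picture viewer there is one more tool, called as name(argument=value, ...), one argument or row to a line, values as JSON. jog_arm: Moves the arm, as the interface text tells. Scaled input: -1 to 1 covers 0.6 m each way for a shift and pi rad each way for a turn. Its arguments: {"type":"object","properties":{"jaw":{"type":"array"},"travel":{"type":"array"},"spin":{"type":"array"}},"required":["jaw","travel","spin"]}

```bash
mkdir -p pics; ls; python3 - <<'E'
from station import bot
import cv2,numpy as np,pickle
s=bot.get_state();print(s,bot.pinch_z)
ims={}
for n in("side","top","wrist"):
    d=bot.snapshot(n);ims[n]=d
    print(n,d["intrinsics"].tolist(),np.round(d["extrinsics"],4).tolist())
pickle.dump(ims,open("ims0.pkl","wb"))
cv2.imwrite("pics/top0.png",cv2.resize(ims["top"]["img"][:,:,::-1],(800,600)))
cv2.imwrite("pics/side0.png",cv2.resize(ims["side"]["img"][:,:,::-1],(800,600)))
E
```

```text
pics
{'clock': 0.0, 'joints': array([-1.31907911e+00,  8.79127564e-02,  1.37223539e+00, -1.77165715e-05,
        1.68358316e+00, -1.03106578e-01]), 'qd': array([-0.00157898,  0.00057032, -0.00054609, -0.0004892 , -0.00202411,
       -0.00158792]), 'effort': array([-3.73296816e-04, -3.40172303e+01, -3.02428329e+01,  7.16075208e-02,
        3.27628513e-02, -1.54434574e-04]), 'tool_pos': array([ 0.19093446, -0.51521615,  0.20433683]), 'ee_rot': array([-3.09018396e+00, -5.54057492e-01,  2.76782379e-04]), 'wrist_force': array([ 0.76747042, -0.16799425, -0.05628692]), 'ft_torque': array([-0.01408192, -0.06331777,  0.01928442]), 'grasp_force': 0.0, 'opening': 0.09435568202865169} 0.0188
side [[490.10739596360776, 0.0, 278.8081270936411], [0.0, 490.10739596360776, 199.82441867861837], [0.0, 0.0, 1.0]] [[0.9999, -0.0121, 0.008, -0.6347], [-0.0022, -0.6729, -0.7397, -0.1289], [0.0143, 0.7396, -0.6729, 1.3384], [0.0, 0.0, 0.0, 1.0]]
top [[455.14590278423503, 0.0, 279.1068378878517], [0.0, 455.14590278423503, 212.06804435084965], [0.0, 0.0, 1.0]] [[-0.0302, -0.9994, -0.0171, -0.3178], [-0.9944, 0.0318, -0.1008, 0.6414], [0.1013, 0.0139, -0.9948, 1.1781], [0.0, 0.0, 0.0, 1.0]]
wrist [[377.00547394912167, 0.0, 279.1026778412744], [0.0, 377.00547394912167, 210.57989334607555], [0.0, 0.0, 1.0]] [[0.3472, -0.9378, -0.0021, -0.5494], [-0.8979, -0.3331, 0.2877, -0.0283], [-0.2705, -0.098, -0.9577, 0.3915], [0.0, 0.0, 0.0, 1.0]]
```

View pics/top0.png

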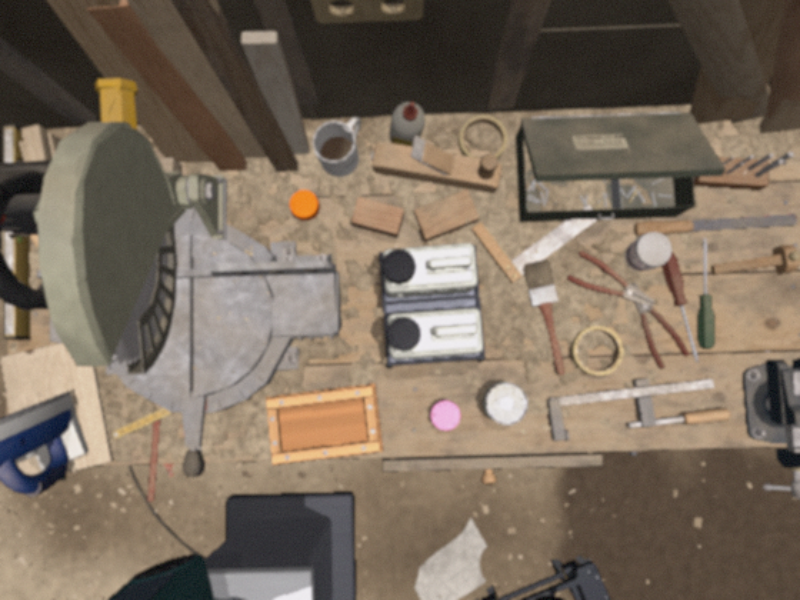

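View pics/side0.png

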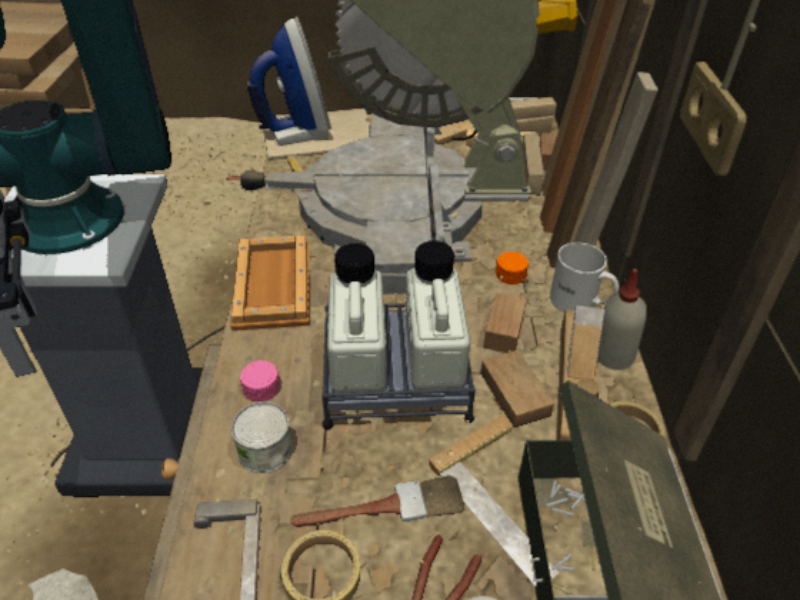

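The top view shows the front canister at (433,335), the back one at (430,267), the frame at (324,424) and the tin at (505,403), all in 800-px coordinates. There are two canister candidates. The lower one in the top image, which is the left one in the side image at (357,320), is nearer the front edge and the robot, so that is the one to take. The black caps are at (403,333) and (398,266). The pink and orange discs are decoys.

```bash
cat > h.py <<'E'
import numpy as np,cv2
def ray(d,uv,z):
    """pixels (n,2) -> world points on plane z"""
    E=d["extrinsics"];R=E[:3,:3];c=-R.T@E[:3,3]
    uv=np.atleast_2d(np.asarray(uv,float))
    r=np.c_[uv,np.ones(len(uv))]@np.linalg.inv(d["intrinsics"]).T@R
    return c+r*((z-c[2])/r[:,2])[:,None]
def proj(d,P):
    p=np.atleast_2d(P)@d["extrinsics"][:3,:3].T+d["extrinsics"][:3,3]
    q=p@d["intrinsics"].T
    return q[:,:2]/q[:,2:]
def blobs(m,amin=60):
    n,l,st,c=cv2.connectedComponentsWithStats(m.astype(np.uint8))
    return [(l==i,st[i].tolist(),c[i]) for i in range(1,n) if st[i][4]>amin]
E
python3 - <<'E'
import pickle
from h import *
ims=pickle.load(open("ims0.pkl","rb"))
d=ims["top"];im=d["img"];hsv=cv2.cvtColor(im,cv2.COLOR_RGB2HSV)
# frame
m=cv2.inRange(hsv,(5,110,120),(25,255,255)); m[:, :180]=0;m[:, 275:]=0;m[:260]=0
for b in blobs(m,150):
    cs,_=cv2.findContours(b[0].astype(np.uint8),cv2.RETR_EXTERNAL,cv2.CHAIN_APPROX_NONE)
    W=ray(d,cs[0][:,0],.030)[:,:2]
    r=cv2.minAreaRect((W*1000).astype(np.float32));print("frame",b[1],r)
# white bodies
m=cv2.inRange(hsv,(0,0,150),(180,60,255));m[:, :260]=0;m[:, 345:]=0;m[:165]=0;m[260:]=0
for b in blobs(m,60): print("white",b[1],b[2])
m=(im.max(2)<45).astype(np.uint8);m[:, :260]=0;m[:, 300:]=0;m[:165]=0;m[260:]=0
for b in blobs(m,60):
    print("black",b[1],b[2],ray(d,b[2],.199))
d2=ims["side"];m=(d2["img"].max(2)<40).astype(np.uint8);m[:160]=0;m[200:]=0;m[:,:225]=0;m[:,325:]=0
for b in blobs(m,60): print("side black",b[1],b[2],ray(d2,b[2],.185))
cr=im[165:265,255:350]
big=cv2.resize(cr,None,fx=6,fy=6,interpolation=cv2.INTER_CUBIC)
cv2.imwrite("pics/crop1.png",cv2.copyMakeBorder(big[:,:,::-1],0,0,0,0,cv2.BORDER_CONSTANT))
E
```

```text
frame [187, 269, 81, 51, 2802] ((417.51727294921875, -193.83901977539062), (119.94786071777344, 202.60012817382812), 3.688225269317627)
white [270, 169, 65, 36, 1542] [308.20038911 186.87289235]
white [271, 210, 61, 8, 219] [301.2739726 213.2739726]
white [273, 216, 65, 36, 1569] [311.07648184 232.94710006]
side black [290, 168, 28, 29, 629] [303.54372019 182.31955485] [[ 0.67794369 -0.34583554  0.185     ]]
side black [235, 170, 27, 28, 638] [248.02037618 183.85893417] [[ 0.56853521 -0.35022052  0.185     ]]
```

View pics/crop1.png

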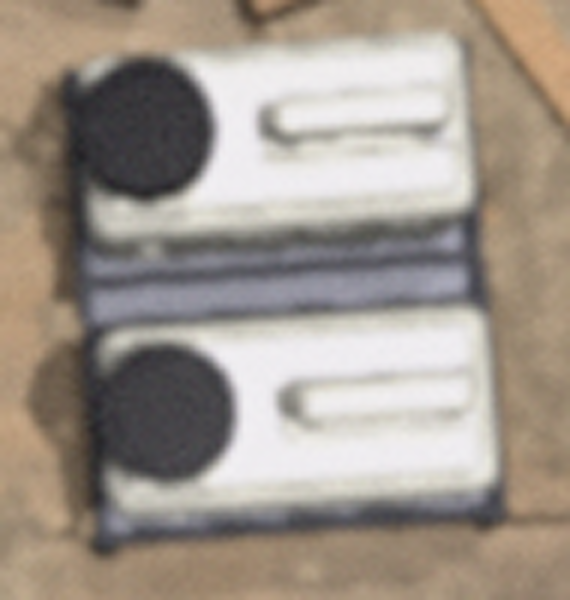

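The crop confirms the front canister: its cap centre is at crop (168,412), which is top pixel (283,233.7), and its handle centre is at crop (388,401). The back canister is at crop (147,128). Next I'll refine these and plan a wrist look.

```bash
python3 - <<'E'
import pickle
from h import *
from scipy.spatial.transform import Rotation as Ro
ims=pickle.load(open("ims0.pkl","rb"))
d=ims["top"];im=d["img"]
m=(im.max(2)<85).astype(np.uint8);m[:, :265]=0;m[:, 300:]=0;m[:165]=0;m[262:]=0
m=cv2.morphologyEx(m,cv2.MORPH_OPEN,np.ones((9,9),np.uint8))
for b in blobs(m,100): print("cap top",b[1],b[2],ray(d,b[2],.199))
f=lambda u,v:(255+u/6-.4,165+v/6-.4)
print("cap by eye",ray(d,[f(168,412),f(147,128)],.199))
print("bar ends",ray(d,[f(292,404),f(472,396),f(270,122),f(447,106)],.196))
w=ims["wrist"];E=w["extrinsics"];c=-E[:3,:3].T@E[:3,3]
Rt=Ro.from_rotvec([-3.09018396,-5.54057492e-01,2.7678e-04]).as_matrix()
tp=np.array([0.19093446,-0.51521615,0.20433683])
print("cam in tool",Rt.T@(c-tp),"\nRtool",Rt.round(3),"\ncam axes in tool",(Rt.T@E[:3,:3].T).round(3))
hsv=cv2.cvtColor(im,cv2.COLOR_RGB2HSV)
E
```

```text
cap top [266, 176, 23, 21, 424] [276.98113208 186.49056604] [[ 0.67308596 -0.3368925   0.199     ]]
cap top [269, 224, 23, 20, 407] [280.13759214 233.59213759] [[ 0.56487107 -0.34083778  0.199     ]]
cap by eye [[ 0.5654354  -0.34644473  0.199     ]
 [ 0.67421707 -0.3417882   0.199     ]]
bar ends [[ 0.56716769 -0.39349453  0.196     ]
 [ 0.56807228 -0.46168823  0.196     ]
 [ 0.67546773 -0.38892231  0.196     ]
 [ 0.67942494 -0.45682859  0.196     ]]
cam in tool [ 0.08537462  0.00036729 -0.17760154] 
Rtool [[ 0.938  0.347 -0.001]
 [ 0.347 -0.938  0.002]
 [ 0.    -0.002 -1.   ]] 
cam axes in tool [[-0.    -0.958 -0.288]
 [ 1.    -0.    -0.   ]
 [ 0.    -0.288  0.958]]
```

jog_arm(
  jaw=[0.6, 0.6, 0.6, 0.6, 0.6, 0.6, 0.6, 0.6, 0.6, 0.6, 0.6, 0.6],
  travel=[
    [0, 0, -0.1],
    [0.642, 0.086, -0.27],
    [0.642, 0.086, -0.27],
    [0.642, 0.086, -0.27],
    [0.642, 0.086, -0.27],
    [0.642, 0.086, -0.27],
    [0.642, 0.086, -0.27],
    [0.642, 0.086, -0.27],
    [0.642, 0.086, -0.27],
    [0.642, 0.086, -0.27],
    [0.642, 0.086, -0.27],
    [0.642, 0.086, -0.27],
  ],
  spin=[0, -0.398, -0.398, -0.398, -0.398, -0.398, -0.398, -0.398, -0.398, -0.398, -0.398, -0.398],
)

```text
clock: 1.35
tool_pos: [0.5699, -0.4305, 0.3668]
ee_rot: [-2.184, -2.257, 0.001]
wrist_force: [0.0, 0.4, 0.3]
opening: 0.0565
grasp_force: 0.0
```

```bash
python3 - <<'E'
from station import bot
import pickle
from h import *
s=bot.get_state();print(s["clock"],s["tool_pos"],s["ee_rot"],s["joints"])
d=bot.snapshot("wrist");pickle.dump((s,d),open("w1.pkl","wb"))
cv2.imwrite("pics/w1.png",cv2.resize(d["img"][:,:,::-1],(800,600)))
E
```

```text
1.35 [ 0.56989982 -0.43047949  0.36680525] [-2.18378313e+00 -2.25673842e+00  6.79906154e-04] [-7.26067304e-01  5.55146458e-01  4.49140010e-01 -4.49741153e-04
  2.13856950e+00 -7.59164843e-01]
```

View pics/w1.png

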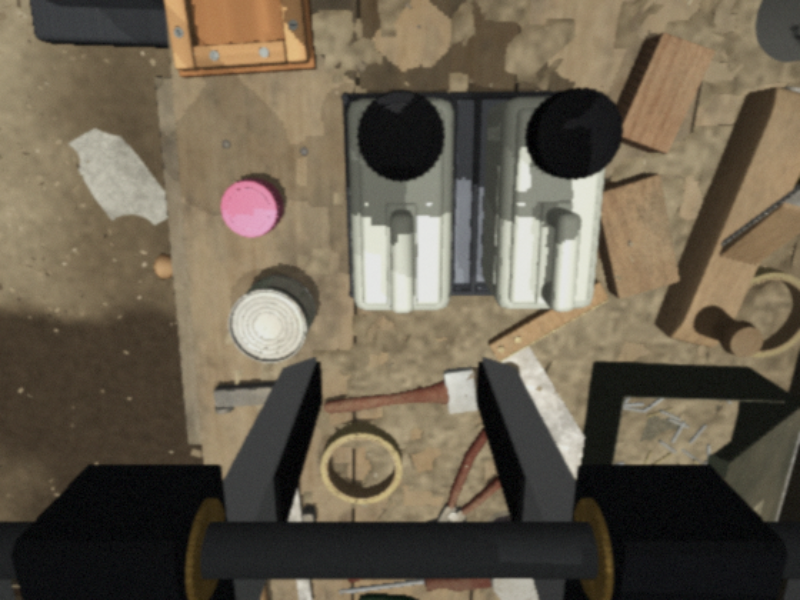

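The wrist view shows the front canister's cap at (401,135), its handle bar running (402,212) to (403,310), the frame at upper left and the tin at (268,323).

```bash
python3 - <<'E'
import pickle
from h import *
s,d=pickle.load(open("w1.pkl","rb"));im=d["img"];k=.7
m=(im.max(2)<38).astype(np.uint8);m[:, :245]=0;m[:,450:]=0;m[140:]=0
m=cv2.morphologyEx(m,cv2.MORPH_OPEN,cv2.getStructuringElement(cv2.MORPH_ELLIPSE,(15,15)))
for b in blobs(m,200): print("cap",b[1],b[2],ray(d,b[2],.199))
# bar edges: gradient along rows
g=cv2.GaussianBlur(cv2.cvtColor(im,cv2.COLOR_RGB2GRAY),(3,3),0).astype(float)
for v in (160,170,180,190,200): print(v,[int(x) for x in g[v,262:302]])
print("bar top pts",ray(d,np.array([[402,215],[403,300]])*k,.196))
print("shoulder edges y=270",ray(d,np.array([[358,270],[450,270],[355,200],[452,200]])*k,.155))
print("body far corners", ray(d,np.array([[358,308],[448,308]])*k,.159))
print("frame near",ray(d,np.array([[178,76],[315,68]])*k,.015))
E
```

```text
cap [369, 62, 66, 63, 3252] [401.57195572  92.78628536] [[ 0.67494458 -0.33879827  0.199     ]]
cap [251, 68, 59, 59, 2603] [280.46523242  97.01575106] [[ 0.56924847 -0.34578896  0.199     ]]
160 [223, 224, 224, 224, 223, 222, 218, 207, 194, 183, 159, 122, 98, 96, 100, 103, 105, 106, 106, 106, 105, 104, 102, 99, 94, 90, 94, 110, 136, 169, 202, 222, 228, 229, 229, 229, 229, 229, 229, 229]
170 [223, 223, 224, 224, 223, 223, 222, 218, 207, 194, 173, 142, 119, 121, 146, 176, 198, 209, 211, 209, 205, 200, 193, 184, 170, 153, 138, 136, 151, 173, 198, 219, 228, 229, 229, 229, 229, 229, 229, 229]
180 [229, 229, 229, 228, 227, 225, 223, 216, 203, 189, 173, 156, 154, 174, 194, 207, 213, 215, 214, 212, 208, 203, 197, 187, 174, 158, 139, 129, 137, 162, 196, 220, 228, 229, 229, 229, 229, 229, 229, 229]
190 [229, 228, 228, 228, 227, 225, 222, 214, 196, 180, 173, 171, 177, 192, 206, 215, 219, 217, 215, 214, 211, 207, 201, 191, 179, 163, 143, 132, 141, 170, 202, 222, 228, 229, 229, 229, 229, 229, 229, 229]
200 [229, 229, 229, 228, 227, 225, 223, 217, 204, 193, 186, 181, 182, 195, 211, 222, 227, 228, 229, 229, 229, 228, 226, 220, 210, 193, 170, 156, 167, 190, 211, 224, 228, 229, 229, 229, 229, 229, 229, 229]
bar top pts [[ 0.57170293 -0.39288094  0.196     ]
 [ 0.57434193 -0.44999391  0.196     ]]
shoulder edges y=270 [[ 0.54085968 -0.4400917   0.155     ]
 [ 0.60909011 -0.43785176  0.155     ]
 [ 0.53815748 -0.38880211  0.155     ]
 [ 0.6074397  -0.38653535  0.155     ]]
body far corners [[ 0.54146072 -0.46838882  0.159     ]
 [ 0.60892669 -0.46616966  0.159     ]]
frame near [[ 0.3648705  -0.2975666   0.015     ]
 [ 0.48987693 -0.28675227  0.015     ]]
```

jog_arm(
  jaw=[0.6, 0.6, 0.6, 0.6, 0.6, 0.6, 0.6, 0, 0, 0, 0, 0],
  travel=[
    [0.0425, 0.0015, 0.05],
    [0.0425, 0.0015, 0.12],
    [0.0425, 0.0015, 0.19],
    [0.0425, 0.0015, 0.25],
    [0.0425, 0.0015, 0.3],
    [0.0425, 0.0015, 0.328],
    [0.0425, 0.0015, 0.328],
    [0.0425, 0.0015, 0.328],
    [0.0425, 0.0015, 0.328],
    [0.0425, 0.0015, 0.328],
    [0.0425, 0.0015, 0.328],
    [0.0425, 0.0015, 0.328],
  ],
  spin=[0, 0, 0, 0, 0, 0, 0, 0, 0, 0, 0, 0],
)

```text
clock: 2.6
tool_pos: [0.5705, -0.405, 0.1715]
ee_rot: [2.182, 2.258, 0.0]
wrist_force: [0.0, -0.2, -0.0]
opening: 0.0197
grasp_force: 0.0
```

jog_arm(
  jaw=[0, 0, 0],
  travel=[
    [0, 0, 0],
    [0, 0, 0],
    [0, 0, 0],
  ],
  spin=[0, 0, 0],
)

```text
clock: 2.9
tool_pos: [0.5704, -0.4049, 0.1712]
ee_rot: [2.182, 2.259, -0.0]
wrist_force: [0.5, 0.5, 1.2]
opening: 0.0157
grasp_force: 30.0
```

jog_arm(
  jaw=[0, 0, 0, 0, 0, 0, 0, 0, 0, 0],
  travel=[
    [0, 0, -0.01],
    [0, 0, -0.025],
    [0, 0, -0.045],
    [0, 0, -0.07],
    [0, 0, -0.1],
    [0, 0, -0.13],
    [0, 0, -0.16],
    [0, 0, -0.18],
    [0, 0, -0.19],
    [0, 0, -0.19],
  ],
  spin=[0, 0, 0, 0, 0, 0, 0, 0, 0, 0],
)

```text
clock: 3.9
tool_pos: [0.5705, -0.4051, 0.2862]
ee_rot: [2.181, 2.258, 0.0]
wrist_force: [-0.0, -0.7, -5.7]
opening: 0.016
grasp_force: 30.0
```

```bash
python3 - <<'E'
from station import bot
import pickle
from h import *
s=bot.get_state();print(s["clock"],s["tool_pos"],s["wrist_force"],s["ft_torque"],s["opening"],s["grasp_force"])
o={n:bot.snapshot(n) for n in("side","wrist","top")};pickle.dump((s,o),open("w2.pkl","wb"))
a=cv2.resize(o["side"]["img"][60:330,130:430],(400,360));b=cv2.resize(o["wrist"]["img"],(400,300));b=cv2.copyMakeBorder(b,0,60,0,0,cv2.BORDER_CONSTANT)
cv2.imwrite("pics/l2.png",np.hstack([a,b])[:,:,::-1])
E
```

```text
3.9 [ 0.57052435 -0.40506575  0.28619246] [-0.02490916 -0.65614426 -5.74698667] [-0.10283179 -0.11997045 -0.0217048 ] 0.015984425280708012 29.99339461326599
```

View pics/l2.png

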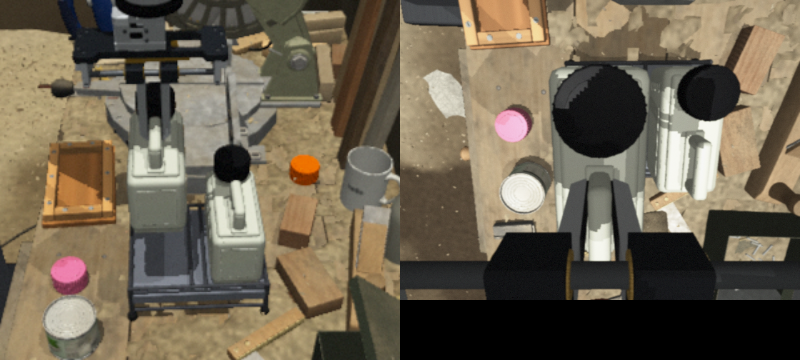

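The side view shows the front canister lifted and level. The back canister is still in its seat and the tin is untouched. Now I'll measure the frame carefully in the top and side views, and the held cap for camera offsets.

```bash
cat > fr.py <<'E'
from h import *
def frame(d,box,zt=.03,pr=True):
    """recess centre + yaw from bright cleats (ring) hole, and outer contour"""
    im=d["img"];hsv=cv2.cvtColor(im,cv2.COLOR_RGB2HSV)
    m=np.zeros(im.shape[:2],np.uint8);u0,v0,u1,v1=box
    m[v0:v1,u0:u1]=cv2.inRange(hsv,(5,100,100),(25,255,255))[v0:v1,u0:u1]
    m=cv2.morphologyEx(m,cv2.MORPH_CLOSE,np.ones((5,5),np.uint8))
    b=max(blobs(m,100),key=lambda b:b[1][4])
    cs,_=cv2.findContours(b[0].astype(np.uint8),cv2.RETR_EXTERNAL,cv2.CHAIN_APPROX_NONE)
    return b,cs[0][:,0]
E
python3 - <<'E'
import pickle
from fr import *
ims=pickle.load(open("ims0.pkl","rb"))
s,o=pickle.load(open("w2.pkl","rb"))
d=ims["top"]
for n,box in(("top",(170,255,280,335)),("side",(155,158,225,235))):
    d=ims[n];b,c=frame(d,box);W=ray(d,c,.03)[:,:2]
    print(n,b[1],cv2.minAreaRect((W*1000).astype(np.float32)))
a=cv2.resize(ims["top"]["img"][258:335,178:275],None,fx=8,fy=8,interpolation=cv2.INTER_CUBIC)
cv2.imwrite("pics/fr.png",a[:,:,::-1][:600,:800])
for n,th in(("wrist",38),("top",85)):
    d=o[n];im=d["img"];m=(im.max(2)<th).astype(np.uint8)
    if n=="wrist": m[150:]=0;m[:,:180]=0;m[:,360:]=0;m=cv2.morphologyEx(m,cv2.MORPH_CLOSE,np.ones((9,9),np.uint8));m=cv2.morphologyEx(m,cv2.MORPH_OPEN,np.ones((25,25),np.uint8))
    else: continue
    for b in blobs(m,200): print(n,b[1],b[2],ray(d,b[2],.314))
E
```

```text
top [186, 268, 82, 58, 3725] ((414.6609191894531, -193.58285522460938), (124.95999145507812, 202.82598876953125), 5.2452192306518555)
side [155, 158, 67, 77, 4008] ((415.1053161621094, -205.80899047851562), (161.39599609375, 269.0199890136719), 7.082529544830322)
wrist [258, 93, 80, 57, 3701] [296.941097   125.25290462] [[ 0.57565937 -0.33055405  0.314     ]]
```

View pics/fr.png

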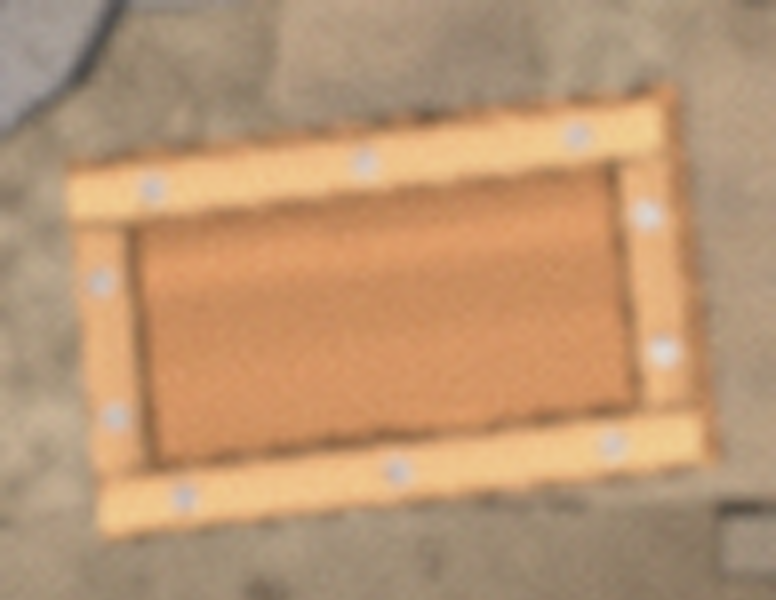

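The crop shows the cleat inner top corners at about (128,224), (620,163), (643,410), (141,470), and the outer ones at (68,168), (663,98), (705,460), (98,537).

```bash
python3 - <<'E'
import pickle
from h import *
d=pickle.load(open("ims0.pkl","rb"))["top"]
for q in ([(128,224),(620,163),(643,410),(141,470)],[(68,168),(663,98),(705,460),(98,537)]):
    P=np.array(q)/8+[178-.44,258-.44]; W=ray(d,P,.03)[:,:2]
    L=[np.linalg.norm(W[i]-W[(i+1)%4]).round(4) for i in range(4)]
    x1,x2=W[0]-W[1],W[3]-W[2]
    print(W.mean(0),L,[np.degrees(np.arctan2(v[1],v[0])).round(2) for v in(x1,x2,W[3]-W[0],W[2]-W[1])])
E
```

```text
[ 0.41281664 -0.19086874] [np.float64(0.1623), np.float64(0.0799), np.float64(0.1644), np.float64(0.0793)] [np.float64(95.31), np.float64(95.08), np.float64(-177.58), np.float64(-176.05)]
[ 0.4132967  -0.19100938] [np.float64(0.1965), np.float64(0.1174), np.float64(0.1986), np.float64(0.1192)] [np.float64(94.95), np.float64(95.49), np.float64(-175.85), np.float64(-174.82)]
```

jog_arm(
  jaw=[0, 0, 0, 0, 0, 0, 0, 0, 0, 0, 0, 0],
  travel=[
    [0.01, -0.02, 0],
    [0.03, -0.06, 0],
    [0.05, -0.11, 0],
    [0.07, -0.16, 0],
    [0.09, -0.21, 0],
    [0.12, -0.24, 0],
    [0.16, -0.246, 0],
    [0.21, -0.246, 0],
    [0.26, -0.246, 0],
    [0.31, -0.246, 0],
    [0.34, -0.246, 0],
    [0.353, -0.246, 0],
  ],
  spin=[0, 0, -0.005, -0.01, -0.017, -0.017, -0.017, -0.017, -0.017, -0.017, -0.017, -0.017],
)

```text
clock: 5.25
tool_pos: [0.4149, -0.1964, 0.2842]
ee_rot: [-2.119, -2.318, -0.0]
wrist_force: [0.1, -0.9, -5.7]
opening: 0.0155
grasp_force: 30.0
```

jog_arm(
  jaw=[0, 0, 0, 0, 0, 0, 0, 0],
  travel=[
    [0, 0, 0.02],
    [0, 0, 0.06],
    [0, 0, 0.1],
    [0, 0, 0.14],
    [0, 0, 0.17],
    [0, 0, 0.183],
    [0, 0, 0.183],
    [0, 0, 0.183],
  ],
  spin=[0, 0, 0, 0, 0, 0, 0, 0],
)

```text
clock: 6.05
tool_pos: [0.4157, -0.1989, 0.1753]
ee_rot: [2.122, 2.315, -0.0]
wrist_force: [-0.4, -0.6, -5.7]
opening: 0.0161
grasp_force: 30.0
```

```bash
python3 - <<'E'
from station import bot
import pickle
from h import *
s=bot.get_state();print(s["clock"],s["tool_pos"],s["ee_rot"],s["wrist_force"],s["grasp_force"])
o={n:bot.snapshot(n) for n in("side","wrist","top")};pickle.dump((s,o),open("w3.pkl","wb"))
a=cv2.resize(o["side"]["img"][90:260,140:280],(495,600),interpolation=cv2.INTER_CUBIC);b=cv2.resize(o["wrist"]["img"][:180,100:460],(305,152));b=cv2.copyMakeBorder(b,0,448,0,0,cv2.BORDER_CONSTANT)
t=cv2.resize(o["top"]["img"][230:350,170:290],(305,305),interpolation=cv2.INTER_CUBIC);b[200:505]=t
cv2.imwrite("pics/l3.png",np.hstack([a,b])[:,:,::-1])
E
```

```text
6.05 [ 0.41567806 -0.19889405  0.17527513] [ 2.12201653e+00  2.31538311e+00 -1.97097488e-04] [-0.40667297 -0.58676808 -5.73120256] 29.99467223882675
```

View pics/l3.png

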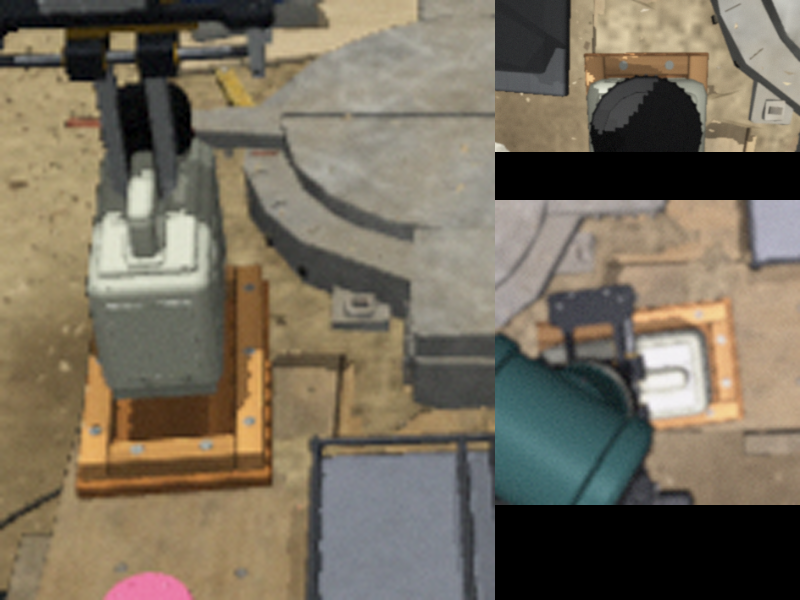

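The side crop shows the canister hanging level above the recess, offset roughly to the left. The wrist view shows the frame's far cleat corners at (585,55) and (708,53). I'll measure the offset with edge profiles.

```bash
python3 - <<'E'
import pickle
from h import *
s,o=pickle.load(open("w3.pkl","rb"))
def p(n,v,a,b):
    im=o[n]["img"];print(n,"row",v,"from",a,[tuple(int(x) for x in q[[0,2]]) for q in im[v,a:b]])
def c(n,u,a,b):
    im=o[n]["img"];print(n,"col",u,"from",a,[tuple(int(x) for x in q[[0,2]]) for q in im[a:b,u]])
for v in(192,196):p("side",v,162,216)
for v in(205,209,):p("side",v,160,220)
c("top",242,265,325);c("top",248,265,325);p("top",295,240,272)
b=cv2.resize(o["wrist"]["img"][40:140,190:390],(800,400),interpolation=cv2.INTER_CUBIC)
cv2.imwrite("pics/w3.png",b[:,:,::-1])
E
```

```text
side row 192 from 162 [(106, 62), (103, 59), (104, 60), (174, 77), (194, 87), (142, 102), (94, 87), (96, 88), (94, 87), (101, 94), (103, 93), (101, 94), (103, 96), (106, 98), (103, 93), (101, 94), (106, 95), (101, 95), (103, 92), (106, 96), (99, 92), (103, 95), (99, 91), (102, 97), (101, 92), (103, 98), (102, 93), (100, 91), (100, 93), (103, 91), (99, 86), (100, 91), (101, 94), (102, 93), (98, 85), (96, 87), (93, 87), (86, 78), (85, 76), (80, 72), (74, 67), (84, 42), (91, 29), (92, 32), (77, 24), (124, 49), (133, 54), (132, 53), (184, 78), (211, 89), (218, 94), (213, 93), (141, 57), (146, 48)]
side row 196 from 162 [(111, 67), (108, 64), (112, 54), (178, 73), (197, 81), (197, 82), (168, 75), (119, 85), (98, 89), (95, 85), (102, 91), (97, 89), (103, 94), (101, 92), (101, 93), (103, 94), (107, 96), (104, 93), (105, 98), (107, 95), (106, 94), (103, 93), (120, 114), (112, 103), (99, 92), (102, 93), (110, 98), (101, 89), (100, 90), (98, 86), (93, 85), (85, 78), (93, 84), (98, 90), (97, 89), (94, 85), (94, 85), (90, 79), (90, 80), (85, 79), (83, 56), (91, 37), (92, 33), (79, 29), (70, 22),
[... 2588 characters left out ...]
, (218, 210), (219, 211), (223, 216), (225, 218), (228, 221), (229, 221), (231, 225), (233, 228), (232, 228), (234, 232), (232, 228), (226, 222), (220, 209), (207, 191), (207, 156), (223, 134), (228, 121), (220, 119), (181, 107), (159, 107), (137, 98), (137, 98), (156, 113), (164, 118), (161, 118)]
top row 295 from 240 [(189, 184), (188, 180), (193, 184), (201, 193), (216, 212), (229, 227), (233, 231), (224, 218), (225, 214), (229, 218), (218, 204), (178, 168), (134, 126), (117, 102), (140, 95), (156, 81), (175, 90), (214, 113), (232, 130), (235, 129), (233, 131), (233, 131), (228, 125), (213, 117), (190, 97), (179, 97), (175, 115), (177, 125), (181, 130), (185, 130), (187, 133), (186, 131)]
```

View pics/w3.png

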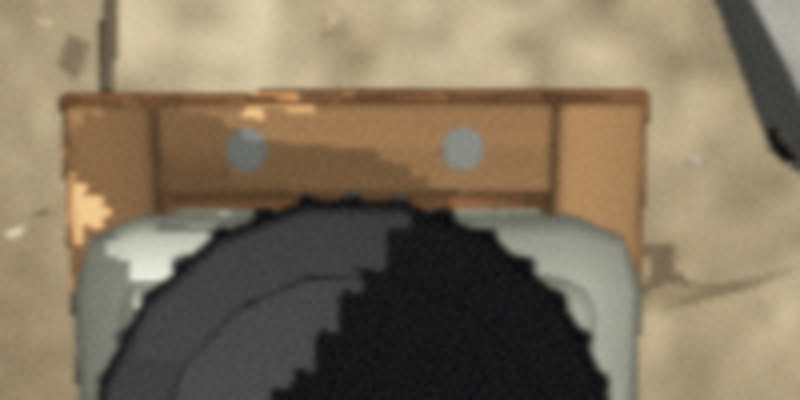

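```bash
python3 - <<'E'
import pickle
from h import *
s,o=pickle.load(open("w3.pkl","rb"))
tp=s["tool_pos"]; th=2*np.arctan2(2.31538311,2.12201653);print("tool x yaw",np.degrees(th),"exp canister centre",tp[:2]+.007*np.array([np.cos(th),np.sin(th)]))
t=o["top"];print("top shoulder edges",ray(t,[(242,282.6),(242,314.3)],.157),"\nouter frame",ray(t,[(242,271.6),(242,318.6)],.03),"\nnear end shoulder / inner near cleat/outer",ray(t,[(251.4,295)],.157),ray(t,[(256.5,295),(263.6,295)],.03))
w=o["wrist"];f=lambda q:np.array(q)/4+[190-.4,40-.4]
print("wrist outer corners",ray(w,f([(66,105),(645,103)]),.03),"inner seams",ray(w,f([(158,190),(553,190)]),.03),"shoulder",ray(w,f([(78,285),(640,285)]),.155))
d=o["side"]
print("side body",ray(d,[(168.7,196),(202.2,196)],.07));print("side recess",ray(d,[(170.8,205),(207.6,205)],.03),"outer",ray(d,[(163.6,205),(213.6,205)],.03))
E
```

```text
tool x yaw 94.99034797735882 exp canister centre [ 0.41506914 -0.19192059]
top shoulder edges [[ 0.45531157 -0.24762081  0.157     ]
 [ 0.38245934 -0.24601847  0.157     ]] 
outer frame [[ 0.47751373 -0.23561958  0.03      ]
 [ 0.35654984 -0.23295904  0.03      ]] 
near end shoulder / inner near cleat/outer [[ 0.42606001 -0.26893531  0.157     ]] [[ 0.415885   -0.27213269  0.03      ]
 [ 0.41535028 -0.29064865  0.03      ]]
wrist outer corners [[ 0.34956945 -0.0961098   0.03      ]
 [ 0.46527203 -0.08561788  0.03      ]] inner seams [[ 0.36874111 -0.11070688  0.03      ]
 [ 0.44893652 -0.10370411  0.03      ]] shoulder [[ 0.37486754 -0.12456467  0.155     ]
 [ 0.44609058 -0.11835355  0.155     ]]
side body [[ 0.38242369 -0.25696361  0.07      ]
 [ 0.45793456 -0.25720549  0.07      ]]
side recess [[ 0.3795705  -0.24375853  0.03      ]
 [ 0.46527986 -0.24406077  0.03      ]] outer [[ 0.3628189  -0.24369945  0.03      ]
 [ 0.47926852 -0.2441101   0.03      ]]
```

Every view puts the canister within about 1 mm of the recess centreline, with near-end clearance of about 3 mm and the yaw matched at 95.0°. Going down gently.

jog_arm(
  jaw=[0, 0, 0, 0, 0, 0, 0, 0],
  travel=[
    [0, -0.001, 0.015],
    [0, -0.001, 0.03],
    [0, -0.001, 0.04],
    [0, -0.001, 0.048],
    [0, -0.001, 0.055],
    [0, -0.001, 0.062],
    [0, -0.001, 0.068],
    [0, -0.001, 0.068],
  ],
  spin=[0, 0, 0, 0, 0, 0, 0, 0],
)

```text
clock: 7.0
tool_pos: [0.4146, -0.1981, 0.1335]
ee_rot: [-2.121, -2.316, 0.0]
wrist_force: [-0.1, 0.1, -5.6]
opening: 0.0161
grasp_force: 30.0
```

jog_arm(
  jaw=[0, 0, 0, 0, 0],
  travel=[
    [0, 0, 0.003],
    [0, 0, 0.006],
    [0, 0, 0.009],
    [0, 0, 0.01],
    [0, 0, 0.01],
  ],
  spin=[0, 0, 0, 0, 0],
)

```text
clock: 7.5
tool_pos: [0.4148, -0.1983, 0.1282]
ee_rot: [2.122, 2.317, -0.0]
wrist_force: [-0.3, 0.2, -5.1]
opening: 0.0157
grasp_force: 30.0
```

jog_arm(
  jaw=[0, 0, 0, 0.5, 0.5, 0.5, 0.5, 0.5],
  travel=[
    [0, 0, 0.0015],
    [0, 0, 0.0025],
    [0, 0, 0.0025],
    [0, 0, 0.0025],
    [0, 0, 0.0025],
    [0, 0, 0.0025],
    [0, 0, 0.0025],
    [0, 0, 0.0025],
  ],
  spin=[0, 0, 0, 0, 0, 0, 0, 0],
)

```text
clock: 8.3
tool_pos: [0.4149, -0.1983, 0.1264]
ee_rot: [2.122, 2.317, 0.0]
wrist_force: [0.3, 0.3, -0.1]
opening: 0.0464
grasp_force: 0.0
```

jog_arm(
  jaw=[0.6, 0.6, 0.6, 0.6, 0.6, 0.6],
  travel=[
    [0, 0, 0],
    [0, 0, -0.04],
    [0, 0, -0.11],
    [0, 0, -0.18],
    [0, 0, -0.25],
    [0, 0, -0.25],
  ],
  spin=[0, 0, 0, 0, 0, 0],
)

```text
clock: 8.9
tool_pos: [0.4171, -0.1996, 0.2838]
ee_rot: [2.113, 2.307, 0.004]
wrist_force: [0.2, 0.8, 0.0]
opening: 0.0562
grasp_force: 0.0
```

```bash
python3 - <<'E'
from station import bot
import pickle
from h import *
s=bot.get_state();print(s["clock"],s["tool_pos"],s["ee_rot"],s["wrist_force"],s["joints"])
o={n:bot.snapshot(n) for n in("side","wrist")};pickle.dump((s,o),open("w4.pkl","wb"))
a=cv2.resize(o["side"]["img"][100:250,140:270],(400,460),interpolation=cv2.INTER_CUBIC);b=cv2.resize(o["wrist"]["img"][:230,140:340],(400,460),interpolation=cv2.INTER_CUBIC)
cv2.imwrite("pics/l4.png",np.hstack([a,b])[:,:,::-1])
d=o["wrist"];im=d["img"];m=(im.max(2)<38).astype(np.uint8);m[200:]=0;m[:,:150]=0;m[:,400:]=0
m=cv2.morphologyEx(cv2.morphologyEx(m,cv2.MORPH_CLOSE,np.ones((7,7),np.uint8)),cv2.MORPH_OPEN,cv2.getStructuringElement(cv2.MORPH_ELLIPSE,(21,21)))
for b in blobs(m,300): print(b[1],b[2],ray(d,b[2],.156))
E
```

```text
8.9 [ 0.41709932 -0.1996478   0.2838015 ] [2.11288871 2.30715828 0.00360581] [0.17818172 0.76994517 0.0455785 ] [-5.69151261e-01 -1.21224266e-01  1.42233566e+00  2.05824449e-05
  1.82715243e+00 -6.56993220e-01]
[150, 39, 32, 47, 1114] [163.1032316  60.7432675] [[ 0.32247438 -0.09717468  0.156     ]]
[243, 91, 66, 69, 3534] [275.58262592 125.60950764] [[ 0.40984129 -0.13694317  0.156     ]]
```

View pics/l4.png

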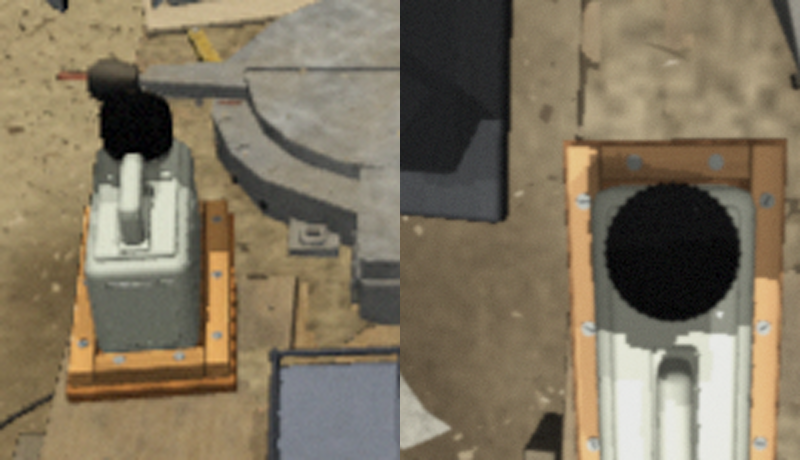

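The canister sits fully home inside the cleats, and the cap is visible at (672,252). Moving over the cap with the last joint centred.

jog_arm(
  jaw=[0.8, 0.8, 0.8, 0.8, 0.8, 0.8, 0.8, 0.8],
  travel=[
    [0.03, 0, 0],
    [0.06, 0, 0],
    [0.1, 0, 0],
    [0.1, 0, 0.03],
    [0.1, 0, 0.06],
    [0.1, 0, 0.08],
    [0.1, 0, 0.08],
    [0.1, 0, 0.08],
  ],
  spin=[0.03, 0.06, 0.1, 0.132, 0.132, 0.132, 0.132, 0.132],
)

```text
clock: 9.8
tool_pos: [0.4093, -0.1384, 0.2279]
ee_rot: [-2.552, -1.829, 0.001]
wrist_force: [0.3, 0.3, 0.5]
opening: 0.075
grasp_force: 0.0
```

```bash
python3 - <<'E'
from station import bot
from h import *
s=bot.get_state();print(s["clock"],s["tool_pos"],s["ee_rot"],s["joints"].round(3),s["opening"])
d=bot.snapshot("wrist")
im=d["img"];m=(im.max(2)<38).astype(np.uint8);m[:,:120]=0;m[:,440:]=0
m=cv2.morphologyEx(cv2.morphologyEx(m,cv2.MORPH_CLOSE,np.ones((7,7),np.uint8)),cv2.MORPH_OPEN,cv2.getStructuringElement(cv2.MORPH_ELLIPSE,(41,41)))
for b in blobs(m,300): print(b[1],b[2],ray(d,b[2],.156))
E
```

```text
9.8 [ 0.40926977 -0.13844603  0.22788905] [-2.55236230e+00 -1.82926206e+00  1.19416233e-03] [-0.458 -0.181  1.584 -0.     1.74  -0.13 ] 0.07495354449515301
```

jog_arm(
  jaw=[0.8, 0.8, 0.8, 0.8, 0.8, 0, 0, 0, 0, 0, 0],
  travel=[
    [0, 0, 0.04],
    [0, 0, 0.09],
    [0, 0, 0.13],
    [0, 0, 0.16],
    [0, 0, 0.17],
    [0, 0, 0.17],
    [0, 0, 0.17],
    [0, 0, 0.17],
    [0, 0, 0.17],
    [0, 0, 0.17],
    [0, 0, 0.17],
  ],
  spin=[0, 0, 0, 0, 0, 0, 0, 0, 0, 0, 0],
)

```text
clock: 10.95
tool_pos: [0.4104, -0.1389, 0.1281]
ee_rot: [2.551, 1.829, 0.002]
wrist_force: [-1.4, 0.1, 5.4]
opening: 0.0529
grasp_force: 30.0
```

```bash
cat > st.py <<'E'
from station import bot
s=bot.get_state()
for k in("clock","tool_pos","wrist_force","ft_torque","opening","grasp_force","joints","ee_rot"):
    print(k,s[k].round(4) if hasattr(s[k],"round") else s[k])
E
python3 st.py
```

```text
clock 10.95
tool_pos [ 0.4104 -0.1389  0.1281]
wrist_force [-1.4218  0.0561  5.3521]
ft_torque [ 0.0153  0.1579 -0.0311]
opening 0.05285727731075275
grasp_force 30.001559748197906
joints [-4.5730e-01 -1.5090e-01  1.7559e+00 -1.0000e-04  1.5336e+00 -1.3030e-01]
ee_rot [2.5512e+00 1.8287e+00 2.0000e-03]
```

jog_arm(
  jaw=[0, 0, 0, 0, 0, 0, 0],
  travel=[
    [0, 0, 0],
    [0, 0, 0],
    [0, 0, 0],
    [0, 0, 0],
    [0, 0, 0],
    [0, 0, 0],
    [0, 0, 0],
  ],
  spin=[0.01, 0.02, 0.03, 0.04, 0.05, 0.06, 0.06],
)

```text
clock: 11.65
tool_pos: [0.4105, -0.139, 0.1282]
ee_rot: [2.712, 1.58, 0.002]
wrist_force: [-0.8, -0.7, 5.4]
opening: 0.0529
grasp_force: 30.0
```

```bash
python3 st.py
```

```text
clock 11.65
tool_pos [ 0.4105 -0.139   0.1282]
wrist_force [-0.8463 -0.7206  5.4232]
ft_torque [-0.004   0.085  -0.0437]
opening 0.05293828347421562
grasp_force 30.001987836440094
joints [-4.5730e-01 -1.5100e-01  1.7559e+00 -2.0000e-04  1.5335e+00  5.8700e-02]
ee_rot [2.7123e+00 1.5798e+00 2.5000e-03]
```

Free so far: it has turned clockwise 0.19 rad at 0.04 N m. Continuing past 0.3 rad.

jog_arm(
  jaw=[0, 0, 0, 0, 0, 0, 0],
  travel=[
    [0, 0, 0],
    [0, 0, 0],
    [0, 0, 0],
    [0, 0, 0],
    [0, 0, 0],
    [0, 0, 0],
    [0, 0, 0],
  ],
  spin=[0.01, 0.02, 0.03, 0.04, 0.05, 0.06, 0.06],
)

```text
clock: 12.35
tool_pos: [0.4104, -0.139, 0.1281]
ee_rot: [2.849, 1.318, 0.002]
wrist_force: [0.2, -0.1, 5.3]
opening: 0.0528
grasp_force: 30.0
```

```bash
python3 st.py
```

```text
clock 12.35
tool_pos [ 0.4104 -0.139   0.1281]
wrist_force [ 0.1595 -0.054   5.2588]
ft_torque [0.0287 0.1804 0.0011]
opening 0.05279281352488754
grasp_force 30.002209073281847
joints [-4.5730e-01 -1.5100e-01  1.7559e+00 -4.0000e-04  1.5337e+00  2.4720e-01]
ee_rot [2.8492e+00 1.3176e+00 2.5000e-03]
```

The cap has turned 0.38 rad clockwise with no stop, so this one is left-handed. Continuing clockwise.

jog_arm(
  jaw=[0, 0, 0, 0, 0, 0, 0, 0, 0, 0, 0, 0],
  travel=[
    [0, 0, 0],
    [0, 0, 0],
    [0, 0, 0],
    [0, 0, 0],
    [0, 0, 0],
    [0, 0, 0],
    [0, 0, 0],
    [0, 0, 0],
    [0, 0, 0],
    [0, 0, 0],
    [0, 0, 0],
    [0, 0, 0],
  ],
  spin=[0.025, 0.05, 0.075, 0.1, 0.125, 0.15, 0.175, 0.2, 0.225, 0.25, 0.275, 0.3],
)

```text
clock: 13.55
tool_pos: [0.4101, -0.1386, 0.1281]
ee_rot: [3.138, -0.123, 0.003]
wrist_force: [-1.0, 1.4, 7.4]
opening: 0.0532
grasp_force: 30.0
```

```bash
python3 st.py
```

```text
clock 13.55
tool_pos [ 0.4101 -0.1386  0.1281]
wrist_force [-0.9675  1.3598  7.3939]
ft_torque [0.1475 0.2697 0.0422]
opening 0.053247783388756624
grasp_force 29.99895222194027
joints [-4.5710e-01 -1.5120e-01  1.7561e+00  1.0000e-04  1.5347e+00  1.1922e+00]
ee_rot [ 3.1384e+00 -1.2330e-01  2.9000e-03]
```

jog_arm(
  jaw=[0, 0, 0, 0, 0, 0, 0, 0, 0],
  travel=[
    [0, 0, 0],
    [0, 0, 0],
    [0, 0, 0],
    [0, 0, 0],
    [0, 0, 0],
    [0, 0, 0],
    [0, 0, 0],
    [0, 0, 0],
    [0, 0, 0],
  ],
  spin=[0.02, 0.04, 0.06, 0.08, 0.1, 0.12, 0.14, 0.15, 0.15],
)

```text
clock: 14.45
tool_pos: [0.4098, -0.1386, 0.1282]
ee_rot: [3.024, -0.849, 0.002]
wrist_force: [-1.8, 0.6, 7.8]
opening: 0.0533
grasp_force: 30.0
```

```bash
python3 st.py
```

```text
clock 14.45
tool_pos [ 0.4098 -0.1386  0.1282]
wrist_force [-1.8467  0.6144  7.7636]
ft_torque [ 0.2742  0.4782 -0.0031]
opening 0.053274479032511715
grasp_force 30.00184167700354
joints [-4.5720e-01 -1.5130e-01  1.7562e+00 -1.0000e-04  1.5354e+00  1.6608e+00]
ee_rot [ 3.0244e+00 -8.4880e-01  2.0000e-03]
```

jog_arm(
  jaw=[0, 0, 0, 0, 0, 0, 0, 0, 0],
  travel=[
    [0, 0, 0],
    [0, 0, 0],
    [0, 0, 0],
    [0, 0, 0],
    [0, 0, 0],
    [0, 0, 0],
    [0, 0, 0],
    [0, 0, 0],
    [0, 0, 0],
  ],
  spin=[0.015, 0.03, 0.05, 0.07, 0.09, 0.11, 0.13, 0.14, 0.14],
)

```text
clock: 15.35
tool_pos: [0.4105, -0.1387, 0.1282]
ee_rot: [-2.767, 1.488, -0.005]
wrist_force: [-0.8, -0.4, 5.9]
opening: 0.0532
grasp_force: 30.0
```

```bash
python3 st.py
```

```text
clock 15.35
tool_pos [ 0.4105 -0.1387  0.1282]
wrist_force [-0.8375 -0.3909  5.9046]
ft_torque [0.2344 0.1637 0.1388]
opening 0.053171616081648436
grasp_force 30.001207886380143
joints [-4.5710e-01 -1.5110e-01  1.7559e+00  2.0000e-04  1.5337e+00  2.1003e+00]
ee_rot [-2.7667  1.4875 -0.0047]
```

Turned 2.23 rad in total. Now a gentle 4 mm test lift.

jog_arm(
  jaw=[0, 0, 0, 0, 0],
  travel=[
    [0, 0, -0.002],
    [0, 0, -0.004],
    [0, 0, -0.006],
    [0, 0, -0.007],
    [0, 0, -0.007],
  ],
  spin=[0, 0, 0, 0, 0],
)

```text
clock: 15.85
tool_pos: [0.4092, -0.1383, 0.1301]
ee_rot: [-2.767, 1.488, 0.002]
wrist_force: [0.4, 0.0, -3.7]
opening: 0.0532
grasp_force: 30.0
```

```bash
python3 st.py
```

```text
clock 15.85
tool_pos [ 0.4092 -0.1383  0.1301]
wrist_force [ 0.3876  0.0374 -3.6869]
ft_torque [ 0.0361 -0.1929  0.0795]
opening 0.05324782524856729
grasp_force 29.99618080764776
joints [-4.5740e-01 -1.5170e-01  1.7526e+00  1.0000e-04  1.5421e+00  2.1002e+00]
ee_rot [-2.7669e+00  1.4878e+00  2.4000e-03]
```

A pull of 3.7 N means it is still engaged. Lowering and turning a little further, within the joint range.

jog_arm(
  jaw=[0, 0, 0, 0, 0, 0, 0, 0, 0, 0],
  travel=[
    [0, 0, 0.003],
    [0, 0, 0.005],
    [0, 0, 0.006],
    [0, 0, 0.006],
    [0, 0, 0.006],
    [0, 0, 0.006],
    [0, 0, 0.006],
    [0, 0, 0.006],
    [0, 0, 0.006],
    [0, 0, 0.006],
  ],
  spin=[0, 0, 0, 0.02, 0.04, 0.06, 0.08, 0.1, 0.12, 0.12],
)

```text
clock: 16.85
tool_pos: [0.4113, -0.1382, 0.1286]
ee_rot: [-2.439, 1.975, -0.006]
wrist_force: [3.4, 1.8, 5.3]
opening: 0.0541
grasp_force: 30.0
```

```bash
python3 st.py
```

```text
clock 16.85
tool_pos [ 0.4113 -0.1382  0.1286]
wrist_force [3.3635 1.8482 5.2999]
ft_torque [ 0.5796 -0.9052  0.8229]
opening 0.0541065823147457
grasp_force 30.006274357438087
joints [-4.5650e-01 -1.5100e-01  1.7551e+00  1.8000e-03  1.5333e+00  2.4757e+00]
ee_rot [-2.4393  1.9755 -0.0057]
```

Torque has risen to 0.8 N m, so it is at an end stop. Backing off slightly to relieve it and reading again.

jog_arm(
  jaw=[0, 0, 0, 0],
  travel=[
    [0, 0, 0],
    [0, 0, 0],
    [0, 0, 0],
    [0, 0, 0],
  ],
  spin=[-0.015, -0.03, -0.03, -0.03],
)

```text
clock: 17.25
tool_pos: [0.4107, -0.1384, 0.1285]
ee_rot: [-2.528, 1.862, -0.004]
wrist_force: [2.9, 2.7, 4.8]
opening: 0.0538
grasp_force: 30.0
```

```bash
python3 st.py
```

```text
clock 17.25
tool_pos [ 0.4107 -0.1384  0.1285]
wrist_force [2.9432 2.7118 4.7918]
ft_torque [ 0.6608 -0.6005  0.0949]
opening 0.053803365599309524
grasp_force 30.00679599121213
joints [-4.5710e-01 -1.5110e-01  1.7553e+00  1.4000e-03  1.5343e+00  2.3830e+00]
ee_rot [-2.5282  1.8616 -0.0043]
```

jog_arm(
  jaw=[0, 0, 0, 0, 0],
  travel=[
    [0, 0, -0.002],
    [0, 0, -0.004],
    [0, 0, -0.006],
    [0, 0, -0.008],
    [0, 0, -0.008],
  ],
  spin=[0, 0, 0, 0, 0],
)

```text
clock: 17.75
tool_pos: [0.4089, -0.1385, 0.1312]
ee_rot: [2.529, -1.863, -0.003]
wrist_force: [1.3, 0.6, -2.6]
opening: 0.054
grasp_force: 30.0
```

```bash
python3 st.py; python3 - <<'E'
from station import bot
from h import *
d=bot.snapshot("side")
cv2.imwrite("pics/l5.png",cv2.resize(d["img"][90:250,140:290],(562,600),interpolation=cv2.INTER_CUBIC)[:,:,::-1])
E
```

```text
clock 17.75
tool_pos [ 0.4089 -0.1385  0.1312]
wrist_force [ 1.3377  0.5978 -2.6361]
ft_torque [ 0.2608 -0.1676  0.0832]
opening 0.05396969598648564
grasp_force 29.997037975117564
joints [-4.5760e-01 -1.5240e-01  1.7509e+00 -6.0000e-04  1.5450e+00  2.3829e+00]
ee_rot [ 2.5288 -1.8626 -0.0028]
```

View pics/l5.png

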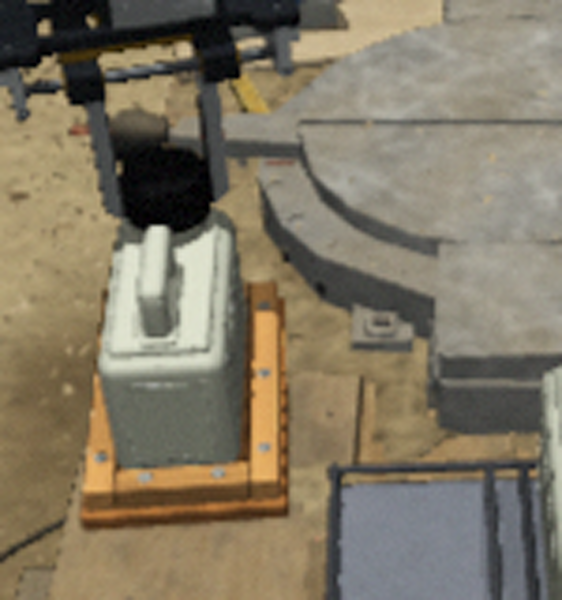

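The picture shows the fingers on the cap and the canister still in the frame, with no visible tilt. Fz is only -2.6 N, so this could be light binding or partial engagement. A slightly larger lift will tell.

jog_arm(
  jaw=[0, 0, 0, 0, 0],
  travel=[
    [0, 0, -0.003],
    [0, 0, -0.006],
    [0, 0, -0.008],
    [0, 0, -0.008],
    [0, 0, -0.008],
  ],
  spin=[0, 0, 0, 0, 0],
)

```text
clock: 18.3
tool_pos: [0.4097, -0.1386, 0.1372]
ee_rot: [2.53, -1.863, 0.001]
wrist_force: [-0.7, 1.4, -0.3]
opening: 0.0544
grasp_force: 30.0
```

```bash
python3 st.py
```

```text
clock 18.3
tool_pos [ 0.4097 -0.1386  0.1372]
wrist_force [-0.6571  1.3619 -0.277 ]
ft_torque [ 0.3078 -0.085   0.0108]
opening 0.05441016989061755
grasp_force 29.99913912266493
joints [-4.5730e-01 -1.5570e-01  1.7419e+00 -1.0000e-04  1.5549e+00  2.3829e+00]
ee_rot [ 2.5297e+00 -1.8628e+00  9.0000e-04]
```

jog_arm(
  jaw=[0, 0, 0, 0, 0, 0, 0, 0],
  travel=[
    [0, 0, -0.004],
    [0, 0, -0.008],
    [0, 0, -0.012],
    [0, 0, -0.018],
    [0, 0, -0.025],
    [0, 0, -0.032],
    [0, 0, -0.035],
    [0, 0, -0.035],
  ],
  spin=[0, 0, 0, 0, 0, 0, 0, 0],
)

```text
clock: 19.1
tool_pos: [0.4098, -0.1387, 0.1583]
ee_rot: [-2.53, 1.863, -0.002]
wrist_force: [0.1, -0.4, -0.8]
opening: 0.0538
grasp_force: 30.0
```

```bash
python3 st.py;  python3 - <<'E'
from station import bot
from h import *
import pickle
o={n:bot.snapshot(n) for n in("side","wrist","top")};pickle.dump(o,open("w6.pkl","wb"))
# side view: body outline rows now vs after placing (w4): shift check
_,p=pickle.load(open("w4.pkl","rb"))
for v in(180,190,196): 
    for q in(p,o): print(v,[int(x) for x in q["side"]["img"][v,164:212:1,2]])
for u in (185,):
    for q in(p,o): print("col",u,[int(x) for x in q["side"]["img"][118:160,u].max(1)])
for u in (183,):
    for q in(p,o): print("col",u,[int(x) for x in q["side"]["img"][195:225,u].max(1)])
E
```

```text
clock 19.1
tool_pos [ 0.4098 -0.1387  0.1583]
wrist_force [ 0.1341 -0.4439 -0.8036]
ft_torque [ 0.1112  0.0384 -0.0187]
opening 0.05377326685704628
grasp_force 29.998431354761124
joints [-4.5730e-01 -1.6520e-01  1.7078e+00 -2.0000e-04  1.5980e+00  2.3829e+00]
ee_rot [-2.5297e+00  1.8628e+00 -1.6000e-03]
180 [75, 75, 87, 81, 147, 177, 175, 192, 201, 197, 205, 204, 201, 198, 178, 194, 187, 175, 176, 178, 178, 179, 200, 196, 152, 181, 202, 204, 204, 202, 202, 198, 166, 130, 165, 167, 142, 93, 68, 66, 62, 37, 27, 44, 56, 51, 52, 51]
180 [74, 73, 102, 87, 151, 160, 170, 200, 201, 204, 202, 204, 198, 169, 189, 194, 164, 147, 153, 151, 170, 187, 200, 178, 196, 204, 203, 204, 206, 204, 205, 188, 145, 164, 173, 168, 131, 101, 75, 59, 61, 45, 27, 46, 85, 94, 94, 100]
190 [55, 80, 85, 76, 93, 108, 114, 120, 121, 116, 113, 112, 105, 111, 110, 108, 105, 103, 106, 106, 101, 101, 105, 103, 103, 101, 100, 102, 93, 97, 97, 97, 96, 94, 82, 86, 78, 71, 66, 59, 62, 36, 27, 50, 90, 119, 109, 104]
190 [58, 95, 89, 95, 108, 112, 126, 128, 127, 123, 122, 117, 119, 116, 116, 112, 109, 110, 111, 111, 110, 106
[... 479 characters left out ...]
, 55, 33, 23, 71, 95, 98, 97, 95]
col 185 [142, 145, 148, 138, 137, 98, 116, 109, 77, 65, 46, 23, 13, 14, 16, 11, 6, 12, 9, 5, 11, 9, 10, 6, 4, 4, 9, 13, 4, 6, 5, 14, 88, 134, 145, 160, 169, 157, 153, 155, 146, 142]
col 185 [136, 69, 5, 1, 4, 11, 17, 11, 3, 17, 15, 19, 21, 12, 7, 11, 7, 14, 10, 6, 11, 6, 7, 17, 31, 69, 83, 81, 90, 98, 96, 86, 123, 161, 172, 169, 165, 157, 154, 144, 145, 141]
col 183 [105, 103, 102, 101, 100, 104, 106, 101, 102, 104, 100, 102, 103, 104, 100, 99, 102, 95, 93, 117, 186, 207, 201, 200, 196, 132, 83, 82, 83, 87]
col 183 [106, 102, 105, 102, 104, 106, 103, 103, 103, 101, 104, 104, 102, 104, 102, 103, 99, 105, 102, 123, 191, 209, 202, 200, 200, 132, 80, 90, 88, 88]
```

The side columns show the cap clear and the neck visible below it, with the canister unmoved. The cap is free; raising it clear.

jog_arm(
  jaw=[0, 0, 0, 0, 0, 0, 0, 0, 0, 0],
  travel=[
    [0, 0, -0.01],
    [0, 0, -0.025],
    [0, 0, -0.045],
    [0, 0, -0.07],
    [0, 0, -0.095],
    [0, 0, -0.11],
    [0, 0, -0.12],
    [0, 0, -0.12],
    [0, 0, -0.12],
    [0, 0, -0.12],
  ],
  spin=[0, 0, 0, 0, 0, 0, 0, 0, 0, 0],
)

```text
clock: 20.25
tool_pos: [0.4092, -0.1383, 0.2289]
ee_rot: [2.53, -1.863, -0.003]
wrist_force: [0.0, 0.5, -0.8]
opening: 0.0539
grasp_force: 30.0
```

```bash
python3 st.py;  python3 - <<'E'
from station import bot
from h import *
import pickle
o=bot.snapshot("side");im=o["img"]
_,p=pickle.load(open("w4.pkl","rb"))
b=im[:240,140:290].max(2)<25
print("dark rows/cols of cap col 183..187", [int(x) for x in im[60:165,183].max(1)])
# canister+frame motion since placing (phase correlation on the lower body/frame)
g=lambda i:cv2.cvtColor(i[160:225,155:215],cv2.COLOR_RGB2GRAY).astype(np.float32)
print(cv2.phaseCorrelate(g(p["side"]["img"]),g(im)))
for v in(170,175,180):
    for q in(p["side"]["img"],im): print(v,[int(x) for x in q[v,164:206,2]])
for nb,q in(("w4",p["side"]["img"]),("now",im)): # back canister and tin regions unchanged?
    q0=pickle.load(open("ims0.pkl","rb"))["side"]["img"]
    print(nb,[float(np.abs(q[a:b_,c:d].astype(int)-q0[a:b_,c:d]).mean().round(1)) for a,b_,c,d in((165,275,285,330),(280,330,160,205))])
E
```

```text
clock 20.25
tool_pos [ 0.4092 -0.1383  0.2289]
wrist_force [ 4.000e-04  5.356e-01 -7.912e-01]
ft_torque [ 0.1074 -0.0066  0.0118]
opening 0.053906631475009056
grasp_force 29.998500254005194
joints [-0.4573 -0.181   1.5819 -0.      1.7424  2.3829]
ee_rot [ 2.5295 -1.8625 -0.0026]
dark rows/cols of cap col 183..187 [42, 44, 48, 37, 48, 49, 38, 25, 31, 35, 30, 31, 37, 30, 33, 34, 32, 26, 31, 34, 25, 28, 22, 18, 23, 27, 75, 53, 20, 13, 99, 142, 79, 8, 8, 6, 10, 10, 3, 5, 14, 15, 24, 12, 10, 8, 9, 14, 5, 5, 3, 9, 2, 8, 7, 12, 145, 175, 177, 177, 136, 92, 93, 95, 88, 62, 36, 26, 21, 15, 14, 93, 141, 155, 116, 97, 99, 97, 97, 96, 194, 148, 100, 102, 101, 107, 178, 195, 135, 80, 189, 220, 221, 220, 221, 215, 216, 216, 218, 213, 211, 213, 210, 214, 209]
((-0.155745098477162, -0.0482063908876782), 0.8765042571005998)
170 [91, 91, 89, 98, 90, 156, 178, 176, 193, 204, 202, 202, 201, 186, 133, 116, 124, 121, 120, 109, 114, 85, 103, 117, 114, 182, 205, 202, 203, 202, 204, 204, 184, 132, 163, 172, 152, 106, 80, 68, 60, 41]
170 [92, 92, 91, 88, 82, 153, 176, 187, 198, 203, 203, 204, 203, 161, 122, 1
[... 265 characters left out ...]
 201, 203, 201, 180, 128, 165, 171, 148, 95, 77, 65, 58, 39]
175 [89, 83, 80, 82, 126, 168, 155, 178, 200, 205, 202, 203, 186, 174, 137, 98, 93, 94, 93, 94, 83, 73, 81, 106, 102, 180, 202, 201, 204, 204, 205, 196, 163, 123, 159, 170, 141, 88, 66, 64, 59, 48]
180 [75, 75, 87, 81, 147, 177, 175, 192, 201, 197, 205, 204, 201, 198, 178, 194, 187, 175, 176, 178, 178, 179, 200, 196, 152, 181, 202, 204, 204, 202, 202, 198, 166, 130, 165, 167, 142, 93, 68, 66, 62, 37]
180 [76, 76, 98, 86, 145, 156, 170, 195, 201, 205, 204, 201, 198, 168, 187, 194, 162, 147, 147, 150, 169, 185, 200, 178, 192, 204, 203, 202, 202, 201, 203, 192, 141, 163, 170, 161, 130, 104, 74, 59, 61, 47]
w4 [2.4, 2.2]
now [2.4, 2.2]
```

```bash
python3 -c "
from station import bot
print(bot.job_done())"
```

```text
the job is handed in; nothing more can be done
None
```

I handed the job in with the front canister home in the cleat frame and its cap, which loosened clockwise (left-hand thread), held about 0.1 m above the neck; the back canister and the tin look unmoved in the last side view, and no pass/fail verdict came back. Turning past the free point met an end stop at about 0.8 N m, which I backed off before lifting.

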